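Fetch the lid from the drawer and cover the glazed pot

TASK

Pull the chest's top drawer open, well past half way, and leave it open. Take the round wooden lid out of it and set it (do not drop it) on the blue glazed pot so that it sits fully home and level, with the pot still standing upright on the bench. Leave the stack of tiles, the cup and the tray of cut pieces where they are.

Things in the scene. Friction and masses are not known exactly. Their poses are not given: they have to be found in the camera images.
- chest_drawer0 (a joint): How far the top drawer is out, m: 0 shut, 0.198 at its stop; starts 0 to 0.02 out. Slides straight out along the chest's -x with about 1 N friction, stays where left, carries the lid along. Inside 235 mm long (along the slide), 198 mm wide; its floor is 95 mm, its side walls' top 148 mm, its front panel's top (15 mm thick) 154 mm above the bench.
- chest_drawer0_handle (a point): Middle of the top drawer's brass bar handle: level round bar 11 mm thick, 131 mm long along this point's y, 132 mm above the bench, 38 mm below the chest's top, its middle 35 mm out from the drawer front (29 mm free gap: pinch it from above); 8 mm stems at y = +-51 mm. Its x points into the chest, z up; the drawer opens along -x. Moves with the drawer.
- chest: Fixed wooden chest with two drawers, 280 (x, along the slide) x 240 (y) x 170 mm, dark fronts facing the robot. Origin: centre of its underside; its -x faces the robot, turned up to 7 degrees. Its top board begins 125 mm from the origin towards the robot. With the top drawer shut, its inside spans x = -119 to +116 mm here. The lower drawer is not used.
- lid: Round dark wooden lid, 0.10 to 0.20 kg, lying knob up on the top drawer's floor, in its front half, hidden while shut. From below: plug 78 mm across, 7 mm high, lower edge bevelled; disc 112 mm across, 8 mm thick; red knob 24 mm across, 35 mm high. Origin: centre of the plug's underside, z up. Home on the pot, the disc rests on the rim and the origin is 7 mm below the rim.
- lid_knob (a point): Point to grip on the lid's red knob, on its axis, 38 mm above the lid's origin and 12 mm below the knob's top. In the drawer the lid's axis is up to 30 mm off the middle sideways; with the drawer shut it is 30 to 60 mm nearer the robot than the chest's origin, along the chest's x.
- pot: Loose blue glazed round pot, no handles, 85 mm high, 104 mm across at its widest, 100 mm at the rim, open and empty, 0.5 kg. Origin: centre of its underside, z up. It stands on the bench in any one of four places, two on each side of the chest; the tiles, the cup and the tray stand in the others.
- pot_rim (a point): Centre of the pot's mouth, level with the rim, 85 mm above the pot's underside. The opening is 90 mm across (wall 5 mm), so the lid's plug has 6 mm of play all round.
- tiles: Stack of four square glazed tiles that keep together as one piece, 90 x 90 x 48 mm, red on top, 0.8 kg. Origin: centre of its underside. To be left alone.
- cup: White cup with two blue bands, no handle, 64 mm across, 80 mm high, much narrower than the pot. Origin: centre of its underside. To be left alone.
- dish: Shallow plywood tray of small cut mosaic pieces (fixed in it), 100 x 90 x 30 mm. Origin: centre of its underside. To be left alone.
Mind the look-alikes: they are no part of the job. Of the things shaped like the pot, the blue one is meant.

How it is judged:
By the outcome, as a careful person would: the job done as asked, in the order asked, and still so for the second after the job is handed in, with the robot touching nothing.
It also fails if it takes over 58 s, if anything falls off the work surface, if the arm or the gripper's body presses on something with over 40 N, if the wrist force passes 120 N, or if a joint passes its speed limit or range.

ROBOT

A 6-joint arm with a two-finger parallel gripper is mounted at the origin on the work surface. World frame = base frame: x ahead of the robot, y to its left, z up, the work surface at z = 0. Lengths are in mm, angles in degrees, forces in N, time in s.
With the tool pointing down it reaches from about 350 to 850 mm from the base axis. Payload 8.1 kg.
Tool frame: the origin (TCP) lies midway between the tips of the shut fingers; the grasp point (between the pads) lies 19 mm behind it; z points along the fingers, y is the line along which they close (so a half turn about z gives the same grasp; the last joint's range is limited). The gripper opens to 85 mm and grips with 20 to 120 N. Pads are 22 mm wide; open, the fingers measure 114 mm over their backs; the gripper's body (76 mm by 85 mm) begins 54 mm behind the grasp point. The pads swing forward as they close: fully open they stand 13 mm farther back than shut.
Start: joints at [-69.465, 7.471, 85.268, -0, 87.261, -4.893], TCP at [257.644, -541.871, 231.292] pointing down, gripper open.
Joint ranges: [-169.43, 169.43], [-51.17, 129.36], [1.28, 143.12], [-76.62, 256.62], [0, 156.53], [-152.29, 152.29]. Speed limits (degrees/s): [136.94, 136.94, 159.86, 180, 180, 180].

INTERFACE

Orientations are given as [roll, pitch, yaw] about the fixed x, y, z axes, in that order (R = Rz(yaw) Ry(pitch) Rx(roll)).
In Python, from bench import sensors, optics, r gives the robot as it stands.
- The arm moves only by the tool apply_moves, never from a script. Its argument "targets" is a list of rows, each a list of 7 numbers: the shift along the tool's x, y, z in mm, then the turn, a rotation vector about the tool's x, y, z in rad, then the closure, from 0 (fully open) to 1 (shut). In form: [[x, y, z, wx, wy, wz, claw], ...]. A call has 1 to 20 rows; each row shifts and turns the commanded pose from where the row before left it, along the tool's axes as they then stand; what a row does not reach is not made up. A row lasts 1/8 s, in which the tool goes at most 62.5 mm and 10.7 degrees, less where a joint would pass 70% of its speed; a pose out of reach is approached as far as the arm can. A call is refused whole if a number of a shift passes 62.5 or a number of a turn 0.188, either way. A call with a gripper value outside its range is refused whole. The fingers move at their own pace and stop on an object; "force" is the grip in N (left out, the last holds). Time passes only in rows, so rows that do not move let the fingers close. It gives the time, the measured TCP pose, the force, the opening and the grip force at its end, in the units of the state.
- sensors.sense(): the state, without advancing time (a new reading comes with each control period).
- optics.snapshot(name): name is "side" or "top"; returns the picture (384x512x3 uint8, red, green, blue); there is no depth.
- optics.get_calibration(name): a dict with "camera_matrix" (3x3 intrinsics, pixels), "pose" (4x4, takes a point from camera to world coordinates). Camera axes: x right, y down, z forward; pixel columns grow to the right and rows downward; lengths in mm; the calibration is good to about 2 mm. A picture is of the moment at which its call begins. get_calibration takes no time and is no camera call.
- r.hand_in(): hands the job in; it is judged then, once.
The state is a dict: "time": time; "joint_pos": joint angles; "qd": joint speeds; "joint_efforts": joint torques, N m; "tool_pos": TCP position; "tcp_rot": TCP orientation; "ft_force": force on the tool from outside, world axes, zero at the start; "wrist_torque": the same for the moment, N m; "finger_gap": finger opening in mm; "grip_force": force on a finger pad.
Only numpy, scipy, OpenCV 4.12 (cv2) and the standard library are available. Lean on these libraries where they do the work, as an engineer would, in place of code of your own. Each camera call takes 0.05 s, during which the arm holds its last target. There are 200 camera calls.

## Working session

There is one attempt and no reset: what is moved stays moved. The work goes in short steps, Python scripts to look and compute and a tool call to move; the robot and the scene stay as the last step left them, time stands still between calls to the robot, and variables do not carry over. Pictures are saved under pics/ and viewed, at most 10 in all, crops included, and the job is handed in when it is done.

Besides the shell and the picture viewer there is one more tool, called after ">>>" as a command line: name --pt "numbers of a row" for each row, then --argument value for the rest. apply_moves: Moves the arm, as the interface text tells. Its arguments: {"type":"object","properties":{"targets":{"type":"array"},"force":{"type":"number"}},"required":["targets"]}

```bash
mkdir -p pics; ls
python3 - <<'E'
from bench import sensors, optics, r
import cv2,numpy as np
s=sensors.sense();print(s)
ims=[]
for n in("side","top"):
    im=optics.snapshot(n);np.save(f'pics/{n}0.npy',im);cv2.imwrite(f'pics/{n}0.png',im[:,:,::-1])
    c=optics.get_calibration(n);print(n,np.round(c["camera_matrix"],1).tolist(),np.round(c["pose"],3).tolist())
E
```

```text
pics
{'time': 0.0, 'joint_pos': array([-6.94653886e+01,  7.51270464e+00,  8.53287256e+01,  9.27722514e-04,
        8.72626917e+01, -4.89370053e+00]), 'qd': array([-0.02159358,  0.10527356,  0.00706879, -0.02374925,  0.02259015,
       -0.03765237]), 'joint_efforts': array([-1.93467545e-04, -5.69389451e+01, -5.00553775e+01, -1.15123203e-04,
        1.46446333e-02,  4.65098663e-05]), 'tool_pos': array([ 257.45556391, -541.35004138,  230.27480462]), 'tcp_rot': array([-1.79896337e+02, -9.80557531e-03,  2.54282579e+01]), 'ft_force': array([ 0.466088  , -0.46406591,  0.20522732]), 'wrist_torque': array([-0.00195326, -0.03127151,  0.01263816]), 'grip_force': 0.0, 'finger_gap': 85.298922500161}
side [[394.7, 0.0, 259.4], [0.0, 394.7, 186.3], [0.0, 0.0, 1.0]] [[0.989, -0.084, 0.12, 374.225], [-0.145, -0.481, 0.865, -1157.509], [-0.015, -0.873, -0.488, 746.822], [0.0, 0.0, 0.0, 1.0]]
top [[347.2, 0.0, 248.0], [0.0, 347.2, 185.6], [0.0, 0.0, 1.0]] [[0.022, -0.988, 0.153, 369.566], [-0.999, -0.026, -0.024, -48.851], [0.028, -0.152, -0.988, 1106.163], [0.0, 0.0, 0.0, 1.0]]
```

View pics/top0.png

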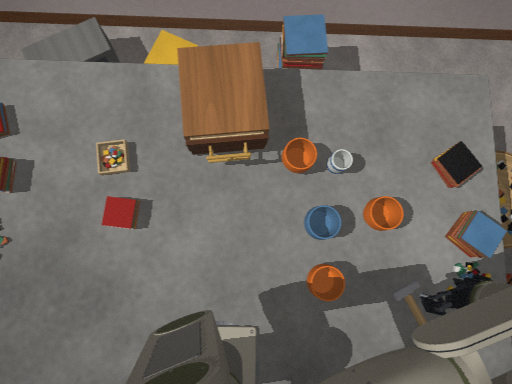

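View pics/side0.png

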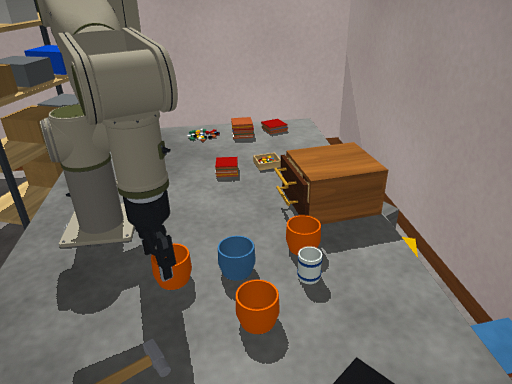

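In the top view the blue pot is at (323,222). Its orange look-alikes are at (299,156), (384,213) and (326,282), and the cup is at (341,160). Only the blue one fits the description. The tiles are at (120,212), the tray at (113,157), and the chest front with its handle at about (228,153). The next step is one enlarged crop plus measurements.

```bash
cat > h.py <<'E'
from bench import sensors, optics, r
import cv2,numpy as np
C={n:optics.get_calibration(n) for n in("side","top")}
def ray(n,uv):
    K=C[n]["camera_matrix"];P=C[n]["pose"]
    d=P[:3,:3]@np.linalg.inv(K)@np.array([uv[0],uv[1],1.]);return P[:3,3],d
def onz(n,uv,z):
    o,d=ray(n,uv);return o+d*(z-o[2])/d[2]
def tri(a,b):
    o1,d1=ray("top",a);o2,d2=ray("side",b)
    t=np.linalg.lstsq(np.c_[d1,-d2],o2-o1,rcond=None)[0]
    p,q=o1+d1*t[0],o2+d2*t[1];return (p+q)/2,np.linalg.norm(p-q)
def proj(n,p):
    P=np.linalg.inv(C[n]["pose"]);c=P[:3,:3]@np.asarray(p)+P[:3,3];q=C[n]["camera_matrix"]@c;return q[:2]/q[2]
def hsv(im): return cv2.cvtColor(im,cv2.COLOR_RGB2HSV)
E
python3 - <<'E'
from h import *
t=np.load('pics/top0.npy');s=np.load('pics/side0.npy')
def blob(m,box):
    x0,y0,x1,y1=box;k=np.zeros(m.shape,np.uint8);k[y0:y1,x0:x1]=255
    m=cv2.bitwise_and(m,k);n,l,st,ce=cv2.connectedComponentsWithStats(m)
    i=1+np.argmax(st[1:,4]);return l==i,st[i],ce[i]
m=cv2.inRange(hsv(t),(95,90,40),(125,255,255))
b,st,ce=blob(m,(290,190,360,250));print('blue top',st,ce)
c=cv2.findContours(b.astype(np.uint8),0,2)[0][0][:,0,:]
P=np.array([onz("top",p,85)[:2] for p in c]).astype(np.float32)
print('hull on z=85',P.min(0),P.max(0),cv2.minEnclosingCircle(P))
print(cv2.fitEllipse(P))
ca=cv2.resize(t[30:190,165:325,::-1],None,fx=2.4*1.0,fy=2.4,interpolation=cv2.INTER_CUBIC)
cb=cv2.resize(t[170:330,270:430,::-1],None,fx=2.4,fy=2.4,interpolation=cv2.INTER_CUBIC)
cv2.imwrite('pics/crop1.png',np.hstack([ca,cb]))
for n,im,box in(("top",t,(195,135,290,165)),("side",s,(270,155,310,220))):
    mm=cv2.inRange(hsv(im),(18,120,90),(32,255,255))
    k,l,stt,cc=cv2.connectedComponentsWithStats(mm[box[1]:box[3],box[0]:box[2]])
    for i in range(1,k):
        if stt[i,4]>3: print(n,stt[i]+np.array([box[0],box[1],0,0,0]),cc[i]+box[:2])
cs=cv2.resize(s[140:230,260:395,::-1],None,fx=5.6,fy=5.6,interpolation=cv2.INTER_CUBIC)
cv2.imwrite('pics/crop2.png',cs)
E
```

```text
blue top [305 206  36  33 977] [322.54554759 222.0419652 ]
hull on z=85 [ 377.7243 -347.6941] [ 472.52155 -243.67111] ((424.87493896484375, -295.7586364746094), 53.8017692565918)
((424.8754577636719, -295.8230285644531), (97.32194519042969, 107.29375457763672), 12.02639389038086)
top [207 142  44  20 344] [228.59593023 155.30523256]
side [270 155   9   5  20] [274.1  156.45]
side [270 160   4   4   6] [271.66666667 161.66666667]
side [278 162   3   2   4] [279.25 162.5 ]
side [270 165   4   3   4] [271.5  165.75]
side [274 167  24  39 217] [283.83870968 185.29032258]
side [308 198   1   4   4] [308.  199.5]
```

View pics/crop1.png

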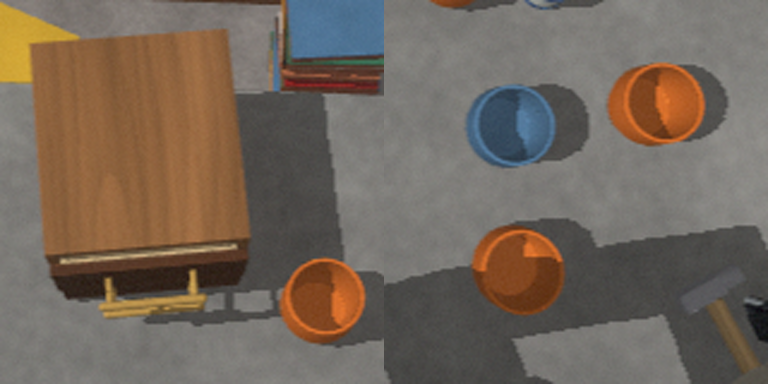

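View pics/crop2.png

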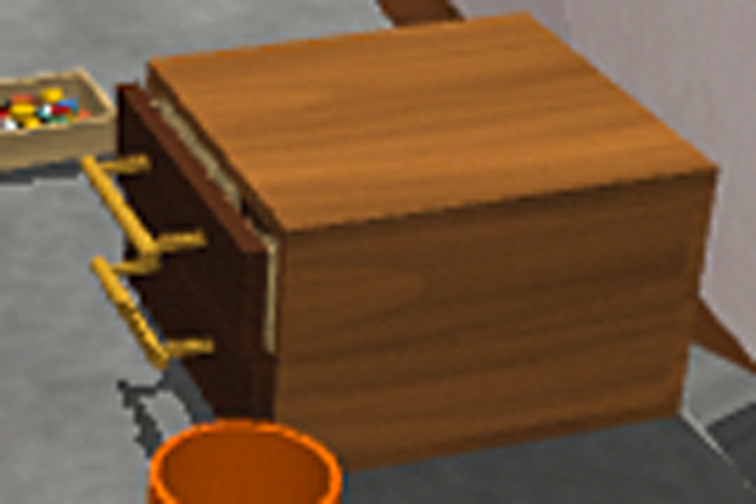

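Run:
```python
from h import *
T=lambda x,y:(165+x/2.4-.3,30+y/2.4-.3)
S=lambda x,y:(260+x/5.6-.4,140+y/5.6-.4)
BL,BR,FR,FL=[onz("top",T(*p),170) for p in((30,44),(227,30),(249,238),(46,256))]
BR2,FR2,FL2,BL2=[onz("side",S(*p),170) for p in((718,170),(283,232),(147,63),(528,12))]
for a,b,c,d in((BL,BR,FR,FL),(BL2,BR2,FR2,FL2)):
    w=np.linalg.norm(FR-FL),np.linalg.norm(BR-BL);l=np.linalg.norm(BL-FL)
    ax=(a-d+b-c);ax/=np.linalg.norm(ax)
    ay=(a-b+d-c);yaw=np.degrees(np.arctan2(ax[1],ax[0])),np.degrees(np.arctan2(-ay[0],ay[1]))
    print('corners',[x[:2].round(0).tolist() for x in(a,b,c,d)],w,l,'yaw',yaw)
    m=(c+d)/2; print('front mid',m,'origin',m+125*ax,(a+b+c+d)/4)
L,R=S(90,160),S(150,250)
for n,p in(('L',L),('R',R)): 
    q=onz("side",p,132); print(n,q,'in top crop',(proj("top",q)-[165,30])*2.4)
for p in((101,306),(205,296),(103,315),(203,305)): print(p,onz("top",T(*p),132),onz("top",T(*p),47))
```

```text
corners [[911.0, 142.0], [938.0, -95.0], [677.0, -125.0], [648.0, 110.0]] (np.float64(236.63986324116556), np.float64(238.59745813728028)) 265.0984828699038 yaw (np.float64(6.808416806312166), np.float64(6.812884690048111))
front mid [662.28966452  -7.84139999 170.        ] origin [786.40817749   6.97732934 170.        ] [793.47156255   7.8206394  170.        ]
corners [[912.0, 141.0], [937.0, -99.0], [674.0, -129.0], [646.0, 105.0]] (np.float64(236.63986324116556), np.float64(238.59745813728028)) 265.0984828699038 yaw (np.float64(7.081230365042191), np.float64(6.281703700064796))
front mid [659.91380309 -11.88406344 170.        ] origin [783.96035002   3.52548534 170.        ] [792.05774235   4.53137518 170.        ]
L [599.67166261  50.54828278 132.        ] in top crop [ 97.79604583 304.99148823]
R [612.71319805 -68.96748098 132.        ] in top crop [198.04396729 297.18768298]
(101, 306) [599.40388998  47.57719798 132.        ] [619.45829231  55.99099824  47.        ]
(205, 296) [615.28124944 -76.40331504 132.        ] [636.72102124 -78.80736005  47.        ]
(103, 315) [588.48292803  44.75816023 132.        ] [607.58442838  52.92598704  47.        ]
(203, 305) [604.13743399 -74.24065878 132.        ] [624.60485886 -76.45600251  47.        ]
```

>>> apply_moves --pt "0 0 0 0 0 -0.156 0.7" --pt "0 0 0 0 0 -0.156 0.7" --pt "0 0 0 0 0 -0.156 0.7" --pt "0 0 0 0 0 -0.156 0.7" --pt "0 0 0 0 0 -0.156 0.7" --pt "0 0 0 0 0 -0.156 0.7" --pt "0 0 0 0 0 -0.156 0.7" --pt "0 0 0 0 0 -0.156 0.7" --pt "40 34 0 0 0 0 0.7" --pt "40 34 0 0 0 0 0.7" --pt "40 34 0 0 0 0 0.7" --pt "40 34 0 0 0 0 0.7" --pt "40 34 0 0 0 0 0.7" --pt "40 34 0 0 0 0 0.7" --pt "40 34 0 0 0 0 0.7" --pt "40 34 0 0 0 0 0.7" --pt "40 34 0 0 0 0 0.7" --pt "40 34 0 0 0 0 0.7" --pt "40 34 0 0 0 0 0.7" --pt "40 34 0 0 0 0 0.7" --force 40

```text
time: 2.6
tool_pos: [605.2, -14.5, 230.8]
tcp_rot: [-180.0, -0.0, 96.9]
ft_force: [0.7, -0.1, 0.1]
finger_gap: 26.1
grip_force: 0.0
```

>>> apply_moves --pt "0 1 30 0 0 0 0.7" --pt "0 0 30 0 0 0 0.7" --pt "0 0 15 0 0 0 0.7" --pt "0 0 8 0 0 0 0.7" --pt "0 0 0 0 0 0 0.7"

```text
time: 3.22
tool_pos: [605.7, -16.2, 148.4]
tcp_rot: [-180.0, -0.0, 96.9]
ft_force: [0.6, -0.1, 0.2]
finger_gap: 25.7
grip_force: 0.0
```

Run:
```python
from h import *
a=optics.snapshot("side")[130:230,250:350,::-1];b=optics.snapshot("top")[100:200,180:280,::-1]
cv2.imwrite('pics/h1.png',np.hstack([cv2.resize(x,(400,400),interpolation=cv2.INTER_CUBIC) for x in(a,b)]))
```

```text
(no output)
```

View pics/h1.png

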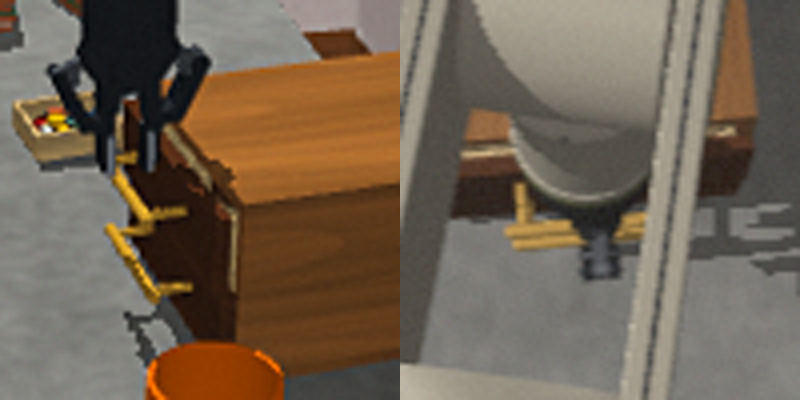

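The crop shows the fingertips just above the handle bar, straddling it, with the near tip at (107,165) and the far tip at (150,165). The far finger clears the drawer front. I'll descend and pinch.

>>> apply_moves --pt "0 0 15 0 0 0 0.7" --pt "0 0 12 0 0 0 0.7" --pt "0 0 6 0 0 0 0.7" --pt "0 0 0 0 0 0 1" --pt "0 0 0 0 0 0 1" --pt "0 0 0 0 0 0 1" --pt "0 0 0 0 0 0 1" --force 40

```text
time: 4.2
tool_pos: [605.6, -16.0, 115.1]
tcp_rot: [-180.0, -0.0, 96.9]
ft_force: [1.0, 0.3, -2.1]
finger_gap: 9.7
grip_force: 38.9
```

>>> apply_moves --pt "0 -5 0 0 0 0 1" --pt "0 -15 0 0 0 0 1" --pt "0 -20 0 0 0 0 1" --pt "0 -20 0 0 0 0 1" --pt "0 -20 0 0 0 0 1" --pt "0 -20 0 0 0 0 1" --pt "0 -20 0 0 0 0 1" --pt "0 -20 0 0 0 0 1" --pt "0 -20 0 0 0 0 1" --pt "0 -12 0 0 0 0 1" --pt "0 -6 0 0 0 0 1" --pt "0 -2 0 0 0 0 1" --pt "0 0 0 0 0 0 1"

```text
time: 5.82
tool_pos: [426.8, -37.4, 115.1]
tcp_rot: [-180.0, -0.0, 96.9]
ft_force: [-1.5, 5.7, -1.3]
finger_gap: 9.4
grip_force: 40.0
```

>>> apply_moves --pt "0 0 0 0 0 0 0.7" --pt "0 0 0 0 0 0 0.7" --pt "0 0 0 0 0 0 0.7" --pt "0 0 -10 0 0 0 0.7" --pt "0 0 -30 0 0 0 0.7" --pt "0 0 -40 0 0 0 0.7" --pt "0 0 -40 0 0 0 0.7" --pt "-40 0 0 0 0 0 0.6" --pt "-50 0 0 0 0 0 0.6" --pt "-50 0 0 0 0 0 0.5" --pt "-50 0 0 0 0 0 0.5" --pt "-30 0 0 0 0 0 0.5"

```text
time: 7.32
tool_pos: [453.5, -258.6, 236.1]
tcp_rot: [180.0, 0.1, 96.8]
ft_force: [0.3, 0.6, 0.3]
finger_gap: 42.7
grip_force: 0.0
```

Run:
```python
from h import *
ax=np.array([np.cos(np.radians(6.9)),np.sin(np.radians(6.9))])
a=optics.snapshot("side");b=optics.snapshot("top");np.save('pics/s1.npy',a);np.save('pics/t1.npy',b)
cv2.imwrite('pics/t1.png',np.hstack([cv2.resize(x,(400,400),interpolation=cv2.INTER_CUBIC) for x in(a[130:280,190:340,::-1],b[100:250,170:320,::-1])]))
for n,im,box in(("side",a,(200,140,380,280)),("top",b,(180,90,300,240))):
    h=hsv(im);m=cv2.inRange(h,(0,170,60),(6,255,255))|cv2.inRange(h,(170,170,60),(180,255,255))
    x0,y0,x1,y1=box;k,l,st,cc=cv2.connectedComponentsWithStats(m[y0:y1,x0:x1])
    for i in range(1,k):
        if st[i,4]>4: print(n,st[i]+np.array([x0,y0,0,0,0]),cc[i]+[x0,y0],onz(n,cc[i]+[x0,y0],138))
```

```text
side [222 157   8  10  55] [226.05454545 162.18181818] [432.26974862 116.35698181 138.        ]
side [215 161   4   7  15] [216.53333333 164.8       ] [397.66027213 101.01174209 138.        ]
side [266 171   7  13  81] [269.         177.14814815] [563.89029381 -22.38668027 138.        ]
top [219 164   9   9  61] [223.2295082  167.78688525] [568.5486786   -0.79404801 138.        ]
```

View pics/t1.png

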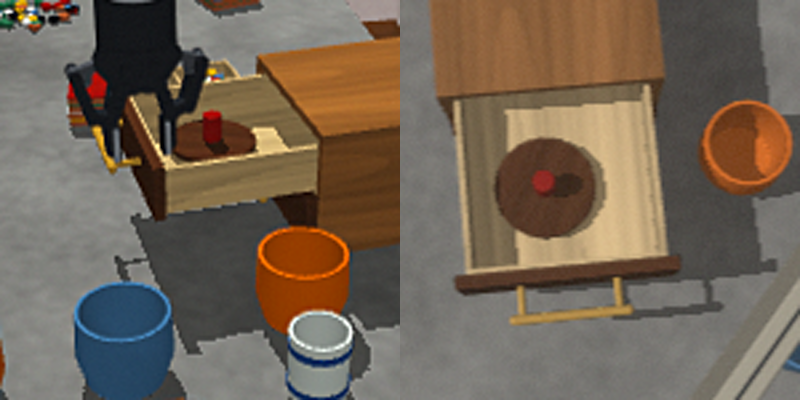

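Run:
```python
from h import *
from scipy.optimize import least_squares
print('knob tri',tri((223.2,167.8),(269,177.1)))
print('knob side z128',onz("side",(269,177.1),128),'top z141',onz("top",(223.2,167.8),141))
t=np.load('pics/t1.npy');h=hsv(t);m=cv2.inRange(h,(0,60,25),(20,200,110))[145:200,195:255]
m=cv2.morphologyEx(m,cv2.MORPH_OPEN,np.ones((3,3),np.uint8))
k,l,st,cc=cv2.connectedComponentsWithStats(m);i=1+np.argmax(st[1:,4])
c=max(cv2.findContours((l==i).astype(np.uint8),0,2)[0],key=len);e=cv2.fitEllipse(c);print('disc',st[i],e,onz("top",np.array(e[0])+[195,145],110))
pts=[]
for n,box,ctr in(("top",(290,190,360,250),None),("side",(205,225,265,290),None)):
    im=np.load(f'pics/{n}0.npy');m=cv2.inRange(hsv(im),(95,90,30),(125,255,255))
    x0,y0,x1,y1=box;cs=cv2.findContours(m[y0:y1,x0:x1],0,2)[0];c=max(cs,key=cv2.contourArea)[:,0,:]+[x0,y0]
    g=np.array([onz(n,p,85)[:2] for p in c]);cam=C[n]["pose"][:2,3]
    d=np.array([425,-298])-cam;d/=np.linalg.norm(d)
    s=(g-[425,-298])@d; q=g[s>5] ;q=q[np.abs(np.linalg.norm(q-[425,-298],axis=1)-50)<8]
    f=lambda p:np.linalg.norm(q-p[:2],axis=1)-49
    r_=least_squares(f,[425,-298]);print(n,len(q),r_.x,np.std(r_.fun),np.mean(r_.fun)); pts.append(q)
    print(' extents',c.min(0),c.max(0))
q=np.vstack(pts);r_=least_squares(lambda p:np.linalg.norm(q-p[:2],axis=1)-49,[425,-298]);print(r_.x)
```

```text
knob tri (array([ 5.69222923e+02, -6.21496569e-02,  1.26480880e+02]), np.float64(3.2426308966546817))
knob side z128 [567.06294833  -3.40193291 128.        ] top z141 [567.89193709  -0.86085374 141.        ]
disc [  10    7   39   37 1101] ((29.09586524963379, 25.16922378540039), (36.89982604980469, 38.10429382324219), 97.59403991699219) [567.28673956  -2.16176991 110.        ]
top 22 [ 426.16229733 -299.28165917] 0.9255075622217404 -0.1147781115854165
 extents [305 206] [340 238]
side 20 [ 424.85850938 -302.91080742] 1.1224289704775083 -0.08471834428836864
 extents [218 236] [254 280]
[ 425.57667507 -300.87807654]
```

>>> apply_moves --pt "20 12 0 0 0 0 0.45" --pt "40 24 0 0 0 0 0.45" --pt "50 30 0 0 0 0 0.45" --pt "50 30 0 0 0 0 0.45" --pt "50 30 0 0 0 0 0.45" --pt "20 12 0 0 0 0 0.45" --pt "11 5.5 0 0 0 0 0.45" --pt "0 0 30 0 0 0 0.45" --pt "0 0 35 0 0 0 0.45" --pt "0 0 5 0 0 0 0.45" --pt "0 0 0 0 0 0 0.45"

```text
time: 8.8
tool_pos: [566.9, 0.1, 166.1]
tcp_rot: [180.0, 0.0, 96.9]
ft_force: [0.5, -0.0, 0.2]
finger_gap: 47.3
grip_force: 0.0
```

>>> apply_moves --pt "-2 1 20 0 0 0 0.45" --pt "0 0 18 0 0 0 0.45" --pt "0 0 10 0 0 0 0.45" --pt "0 0 3 0 0 0 0.45" --pt "0 0 0 0 0 0 1" --pt "0 0 0 0 0 0 1" --pt "0 0 0 0 0 0 1" --pt "0 0 0 0 0 0 1" --pt "0 0 0 0 0 0 1" --force 40

```text
time: 9.93
tool_pos: [568.5, -1.4, 114.8]
tcp_rot: [180.0, 0.0, 96.9]
ft_force: [0.4, -0.2, 2.4]
finger_gap: 22.8
grip_force: 39.5
```

>>> apply_moves --pt "0 0 -8 0 0 0 1" --pt "0 0 -25 0 0 0 1" --pt "0 0 -30 0 0 0 1" --pt "0 0 -25 0 0 0 1" --pt "0 0 -12 0 0 0 1" --pt "-20 -13 0 0 0 0 1" --pt "-35 -22 0 0 0 0 1" --pt "-40 -25 0 0 0 0 1" --pt "-40 -25 0 0 0 0 1" --pt "-40 -25 0 0 0 0 1" --pt "-40 -25 0 0 0 0 1" --pt "-35 -22 0 0 0 0 1" --pt "-20 -14 0 0 0 0 1" --pt "-10 -7 0 0 0 0 1" --pt "0 0 0 0 0 0 1" --pt "0 0 0 0 0 0 1"

```text
time: 11.92
tool_pos: [425.7, -300.0, 214.1]
tcp_rot: [180.0, -0.0, 97.0]
ft_force: [0.4, -1.2, -0.6]
finger_gap: 23.2
grip_force: 39.4
```

Run:
```python
from h import *
a=optics.snapshot("side");b=optics.snapshot("top");np.save('pics/s2.npy',a);np.save('pics/t2.npy',b)
print(sensors.sense()['ft_force'],sensors.sense()['tool_pos'])
cv2.imwrite('pics/v2.png',np.hstack([cv2.resize(x,(400,400),interpolation=cv2.INTER_CUBIC) for x in(a[150:300,160:310,::-1],b[130:280,250:400,::-1])]))
```

```text
[ 0.23859536  0.01879796 -1.33003429] [ 425.79202625 -299.98389656  214.24695528]
```

View pics/v2.png

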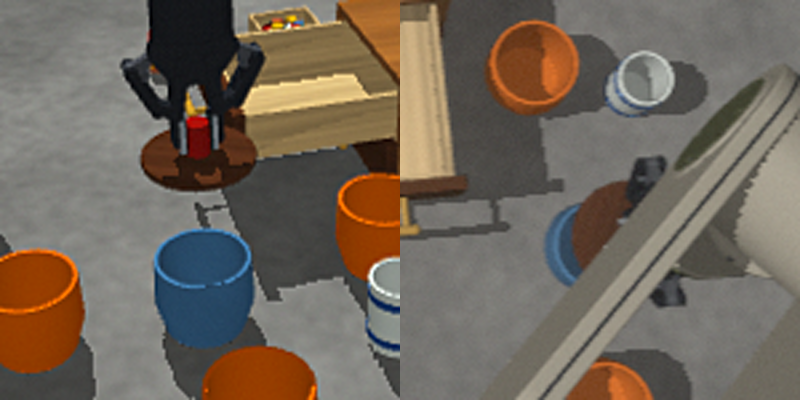

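Run:
```python
from h import *
print(proj("side",(425.8,-300,206)))
im=np.load('pics/s2.npy')
m=cv2.inRange(hsv(im),(0,60,25),(20,220,150))[190:224,210:259]
# red knob out; contour of lower half only
k,l,st,cc=cv2.connectedComponentsWithStats(m);i=1+np.argmax(st[1:,4]);print(st[i])
M=(l==i)
for r_ in range(10,34): 
    x=np.where(M[r_])[0]; print(r_+190, x.min()+210 if len(x) else None, x.max()+210 if len(x) else None)
# expected silhouette
a=np.linspace(0,2*np.pi,73)
for z in(201.4,209.4):
    P=np.array([proj("side",(425.8+56*np.cos(t),-300+56*np.sin(t),z)) for t in a]);print(z,P.min(0),P.max(0))
P=np.array([proj("side",(425.5+50*np.cos(t),-300.5+50*np.sin(t),85)) for t in a]);print('rim pred',P.min(0),P.max(0))
t0=np.array([proj("top",(425.5+50*np.cos(t),-300.5+50*np.sin(t),85)) for t in a]);print('rim top pred',t0.min(0),t0.max(0))
```

```text
[233.78828662 207.95450433]
[  3   0  46  32 810]
200 219 258
201 219 258
202 216 258
203 215 258
204 214 258
205 213 258
206 213 258
207 213 258
208 214 258
209 213 255
210 214 255
211 214 255
212 213 254
213 215 254
214 214 253
215 215 252
216 216 251
217 217 249
218 219 248
219 220 245
220 222 243
221 227 236
222 None None
223 None None
201.4 [211.98516679 198.25298751] [255.65977925 221.82303805]
209.4 [211.75445888 195.6933652 ] [255.59926125 219.09887834]
rim pred [217.26482276 234.85010811] [254.19110735 257.74345481]
rim top pred [307.29516471 204.87575614] [341.02019288 238.93536727]
```

>>> apply_moves --pt "-2 -1 25 0 0 0 1" --pt "0 0 30 0 0 0 1" --pt "0 0 25 0 0 0 1" --pt "0 0 15 0 0 0 1" --pt "0 0 8 0 0 0 1" --pt "0 0 3 0 0 0 1" --pt "0 0 0 0 0 0 1"

```text
time: 12.9
tool_pos: [424.9, -303.3, 109.0]
tcp_rot: [180.0, 0.0, 96.9]
ft_force: [0.1, -1.0, -0.5]
finger_gap: 22.6
grip_force: 39.4
```

>>> apply_moves --pt "0 0 2 0 0 0 1" --pt "0 0 1 0 0 0 1" --pt "0 0 1 0 0 0 1" --pt "0 0 1 0 0 0 1" --pt "0 0 0 0 0 0 1"

```text
time: 13.52
tool_pos: [424.5, -302.9, 103.2]
tcp_rot: [-180.0, -0.0, 96.9]
ft_force: [-0.2, 0.4, -0.9]
finger_gap: 22.8
grip_force: 39.4
```

>>> apply_moves --pt "0 0 1 0 0 0 1" --pt "0 0 1 0 0 0 1" --pt "0 0 1 0 0 0 1" --pt "0 0 1 0 0 0 1" --pt "0 0 0.5 0 0 0 1" --pt "0 0 0 0 0 0 1"

```text
time: 14.28
tool_pos: [424.5, -302.9, 98.7]
tcp_rot: [-180.0, -0.0, 96.9]
ft_force: [0.3, 0.5, -0.5]
finger_gap: 23.2
grip_force: 39.4
```

Still no contact, so the plug is inside the mouth. I'll lower the last millimetre.

>>> apply_moves --pt "0 0 0.5 0 0 0 1" --pt "0 0 0.5 0 0 0 1" --pt "0 0 0 0 0 0 1"

```text
time: 14.65
tool_pos: [424.5, -303.0, 97.8]
tcp_rot: [180.0, 0.0, 96.9]
ft_force: [0.2, 0.3, -0.7]
finger_gap: 23.2
grip_force: 39.3
```

>>> apply_moves --pt "0 0 0.5 0 0 0 1" --pt "0 0 0.5 0 0 0 1" --pt "0 0 0 0 0 0 1"

```text
time: 15.02
tool_pos: [424.7, -303.2, 97.7]
tcp_rot: [180.0, 0.0, 96.9]
ft_force: [-3.1, 1.6, 5.7]
finger_gap: 22.9
grip_force: 39.9
```

>>> apply_moves --pt "0 0 -0.4 0 0 0 1" --pt "0 0 0 0 0 0 0.7" --pt "0 0 0 0 0 0 0.6" --pt "0 0 0 0 0 0 0.45" --pt "0 0 0 0 0 0 0.45" --pt "0 0 0 0 0 0 0.45" --pt "0 0 -10 0 0 0 0.45" --pt "0 0 -25 0 0 0 0.45" --pt "0 0 -35 0 0 0 0.45" --pt "0 0 -35 0 0 0 0.45" --pt "0 0 -30 0 0 0 0.45" --pt "-40 -20 0 0 0 0 0.45" --pt "-50 -10 0 0 0 0 0.45" --pt "-50 0 0 0 0 0 0.45" --pt "-50 0 0 0 0 0 0.45" --pt "-40 0 0 0 0 0 0.45" --pt "0 0 0 0 0 0 0.45"

```text
time: 17.15
tool_pos: [421.7, -537.2, 231.2]
tcp_rot: [-180.0, -0.0, 96.8]
ft_force: [-0.6, 0.5, -0.4]
finger_gap: 46.9
grip_force: 0.0
```

Run:
```python
from h import *
a=optics.snapshot("side");b=optics.snapshot("top")
cv2.imwrite('pics/v3.png',np.hstack([cv2.resize(x,(400,400),interpolation=cv2.INTER_CUBIC) for x in(a[150:300,160:310,::-1],b[130:280,220:370,::-1])]))
```

```text
(no output)
```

View pics/v3.png

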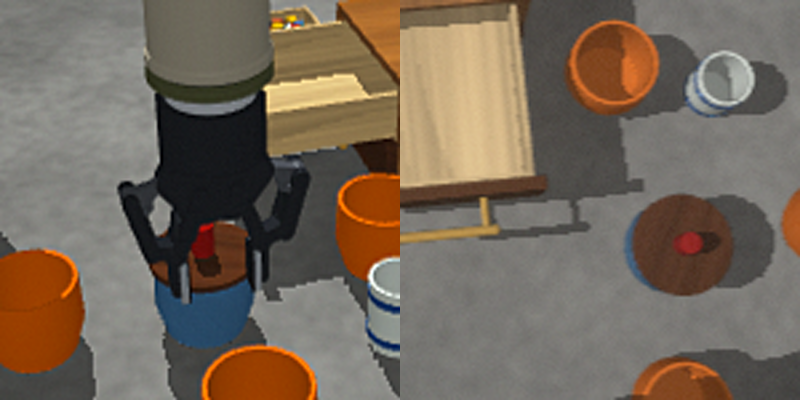

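The top crop shows the lid level and centred on the blue pot, with the disc at (683,243). The pot hasn't moved, the drawer is open and empty, and the gripper is clear. Contact came at the expected home height, so I'm handing in.

```bash
python3 -c "
from bench import r
print(r.hand_in())"
```

```text
the job is handed in; nothing more can be done
None
```

I pulled the top drawer about 180 mm out and left it open, set the lid home and level on the blue pot without dropping it, left the tiles, cup and tray untouched, and handed the job in at about 17 s; no verdict was returned.

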